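Sort three mixed-up plant pots back onto their own saucers

ROBOT

A 6-joint arm with a two-finger parallel gripper is mounted at the origin on the work surface. World frame = base frame: x ahead of the robot, y to its left, z up, the work surface at z = 0. Lengths are in mm, angles in rad, forces in N, time in s.
With the tool pointing down it reaches from about 275 to 1000 mm from the base axis. Payload 8.4 kg.
Tool frame: the origin (TCP) lies at the very end of the fingers, on their centre line; the grasp point (between the pads) lies 19 mm behind it; z points along the fingers, y is the line along which they close (so a half turn about z gives the same grasp; the last joint's range is limited). The gripper opens to 85 mm and grips with 20 to 120 N. Pads are 22 mm wide; open, the fingers measure 114 mm over their backs; the gripper's body (76 mm by 85 mm) begins 54 mm behind the grasp point. The pads swing forward as they close: fully open they stand 13 mm farther back than shut.
Start: joints at [1.15, 0.353, 1.633, -0, 1.155, -0.002], TCP at [254.164, 570.989, 231.281] pointing down, gripper open.
Joint ranges: [-2.63, 2.63], [-0.92, 2.1], [0.06, 2.66], [-1.3, 4.44], [0, 2.69], [-3.02, 3.02]. Speed limits (rad/s): [2.22, 2.22, 2.79, 3.14, 3.14, 3.14].

INTERFACE

Orientations are given as [roll, pitch, yaw] about the fixed x, y, z axes, in that order (R = Rz(yaw) Ry(pitch) Rx(roll)).
In Python, from rig import sensors, grab_frame, camera_params, order gives the robot as it stands. The module is installed in compiled form; this text tells all that it offers.
- The arm moves only by the tool move_arm, never from a script. Its argument "motion" is a list of rows, each a list of 7 numbers: the turn, a rotation vector about the tool's x, y, z in normalised numbers (1 is pi rad), then the shift along the tool's x, y, z in normalised numbers (1 is 0.6 m), then the finger opening in m, from 0 to 0.0854. A call has 1 to 8 rows; each row is the pose to reach, as a shift and turn from the pose commanded when the call began, along the tool's axes at that moment; what a row does not reach only later rows make up. A row lasts 1/8 s, in which the tool goes at most 62.5 mm and 10.7 degrees, less where a joint would pass 70% of its speed; a pose out of reach is approached as far as the arm can. Shift and turn numbers lie between -1 and 1, and a call with a number outside is refused. A call with a gripper value outside its range is refused whole. The fingers move at their own pace and stop on an object; "grip_force" is the grip in N (left out, the last holds). Time passes only in rows, so rows that repeat a pose let the fingers close. It gives the time, the measured TCP pose, the force, the opening and the grip force at its end, in the units of the state.
- sensors.sense(): the state, without advancing time (a new reading comes with each control period).
- grab_frame(name): name is "side" or "top"; returns (picture, depth): 480x640x3 uint8, red, green, blue; 480x640 float32, mm along the optical axis (not along the pixel's ray), 0 where there is no reading.
- camera_params(name): a dict with "camera_matrix" (3x3 intrinsics, pixels), "world_from_camera" (4x4, takes a point from camera to world coordinates). Camera axes: x right, y down, z forward; pixel columns grow to the right and rows downward; lengths in mm; the calibration is good to about 2 mm. A picture is of the moment at which its call begins. camera_params takes no time and is no camera call.
- order.sign_off(): hands the job in; it is judged then, once.
The state is a dict: "clock": time; "qpos": joint angles; "qvel": joint speeds; "joint_efforts": joint torques, N m; "eef_pos": TCP position; "tcp_rot": TCP orientation; "contact_force": force on the tool from outside, world axes, zero at the start; "wrist_torque": the same for the moment, N m; "opening": opening from 0.0 (shut) to 1.0 (fully open); "grasp_force": force on a finger pad.
Only numpy, scipy, OpenCV 4.12 (cv2) and the standard library are available. Lean on these libraries where they do the work, as an engineer would, in place of code of your own. Each camera call takes 0.05 s, during which the arm holds its last target. There are 200 camera calls.

TASK

The three little plants came back from watering on the wrong saucers: put every pot onto the saucer of its own colour, standing flat inside it, using the free cork trivet or bare worktop to park a pot while you swap. Keep the pots upright and set them down gently, never dropping one; leave the saucers where they are and do not disturb the watering can, the soap bottle or the mug.

Things in the scene. Friction and masses are not known exactly. Their poses are not given: they have to be found in the camera images.
- pot_terracotta: Orange-brown pot, barrel cactus with pink flower. All pots: round, foot 50 mm across, 57 mm at 40 mm height, then an upright collar 66 mm across from 40 to 62 mm height (grip here). Rigid plant, top at most 94 mm above the foot, within 26 mm of the pot's axis. 0.18-0.37 kg. Origin: centre of the foot's underside; z up, x and y meaningless (round).
- pot_blue: Dark blue glazed pot with a grey-green rosette succulent. Shape, sizes, weight and origin as the terracotta pot.
- pot_yellow: Yellow glazed pot with three upright green cactus columns. Shape, sizes, weight and origin as the terracotta pot.
- saucer_terracotta: Orange-brown saucer, round, loose, about 0.22 kg; carries a pot of another colour at the start. Outside 86 mm across at the foot, 102 mm at the rim, rim 16 mm high; inside a flat floor 5 mm above the worktop, about 80 mm across, the 4 mm wall flaring outwards. Origin: centre of its underside, z up.
- saucer_blue: Dark blue glazed saucer, same shape, sizes and origin as the terracotta one.
- saucer_yellow: Yellow glazed saucer, same shape, sizes and origin as the terracotta one.
- trivet: Square cork trivet, 120 x 120 mm, 8 mm thick, flat, free at the start, fixed to the worktop; a pot may be parked on it. Origin: centre of its underside; x and y along its sides.
- watering_can: Bystander: small dark green watering can, body 92 mm across and 92 mm tall, brass handle reaching 79 mm from the axis to its -x side, thin spout rising to 124 mm height at 133 mm from the axis on its +x side. Origin: centre of the underside.
- soap_bottle: Bystander: amber soap bottle with paper label and black pump, 62 mm across, 174 mm tall. Origin: centre of the underside.
- mug: Bystander: white mug, 80 mm across, 92 mm tall, handle on its +y side. Origin: centre of the underside.
Not all that is in view belongs to the job. Leave any green or white look-alike of the saucer_blue alone.

How it is judged:
By the outcome, as a careful person would: the job done as asked, in the order asked, and still so for the second after the job is handed in, with the robot touching nothing.
It also fails if it takes over 102 s, if anything falls off the work surface, if the arm or the gripper's body presses on something with over 40 N, if the wrist force passes 120 N, or if a joint passes its speed limit or range.

## Working session

There is one attempt and no reset: what is moved stays moved. The work goes in short steps, Python scripts to look and compute and a tool call to move; the robot and the scene stay as the last step left them, time stands still between calls to the robot, and variables do not carry over. Pictures are saved under pics/ and viewed, at most 14 in all, crops included, and the job is handed in when it is done.

Besides the shell and the picture viewer there is one more tool, called after "Request:" in YAML: its name, and indented under it one key for each argument. move_arm: Moves the arm, as the interface text tells. Its arguments: {"type":"object","properties":{"motion":{"type":"array","items":{"type":"array","items":{"type":"number"}}},"grip_force":{"type":"number"}},"required":["motion"]}

```bash
mkdir -p pics; python3 - <<'E'
from rig import sensors, grab_frame, camera_params
import cv2,numpy as np
for n in("top","side"):
    p,d=grab_frame(n); cv2.imwrite(f"pics/{n}0.png",p[:,:,::-1]); np.savez(f"{n}0.npz",p=p,d=d)
    c=camera_params(n); print(n,np.round(c["camera_matrix"],1).tolist(),np.round(c["world_from_camera"],3).tolist())
print(sensors.sense())
E
```

```text
top [[493.5, 0.0, 317.7], [0.0, 493.5, 238.4], [0.0, 0.0, 1.0]] [[0.005, -1.0, 0.027, 425.776], [-1.0, -0.005, 0.016, -18.427], [-0.016, -0.028, -0.999, 1121.463], [0.0, 0.0, 0.0, 1.0]]
side [[585.5, 0.0, 322.0], [0.0, 585.5, 240.9], [0.0, 0.0, 1.0]] [[0.818, -0.361, 0.448, -58.009], [-0.576, -0.497, 0.649, -768.927], [-0.012, -0.789, -0.614, 754.058], [0.0, 0.0, 0.0, 1.0]]
{'clock': 0.1, 'qpos': array([ 1.14960631e+00,  3.53594041e-01,  1.63405692e+00,  3.56370450e-05,
        1.15518347e+00, -2.43754204e-03]), 'qvel': array([ 0.00144567, -0.00151215, -0.00199592, -0.00200364, -0.00081241,
       -0.00097647]), 'joint_efforts': array([ 9.71970512e-04, -6.06354976e+01, -3.42822111e+01, -8.69925930e-05,
        3.84496321e-03,  4.15750446e-05]), 'eef_pos': array([253.97724155, 570.60885179, 230.62849986]), 'tcp_rot': array([-3.14035096e+00, -3.56121316e-05,  2.72282575e+00]), 'contact_force': array([ 1.10633332, -0.03999041,  0.16370735]), 'wrist_torque': array([-0.02096543, -0.0159139 ,  0.0070592 ]), 'grasp_force': 0.0, 'opening': 0.9998896469793567}
```

View pics/top0.png

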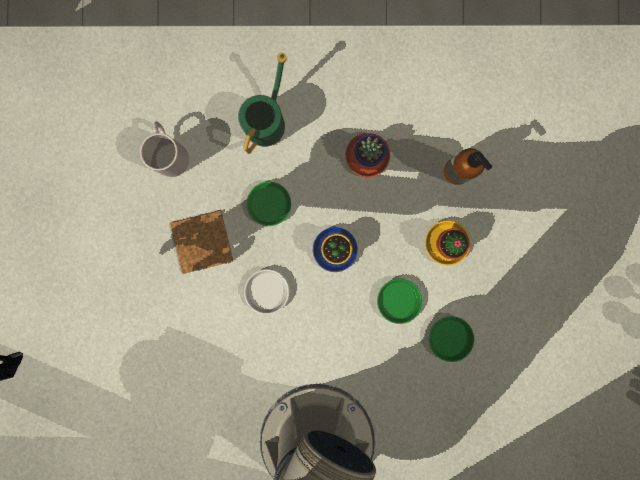

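View pics/side0.png

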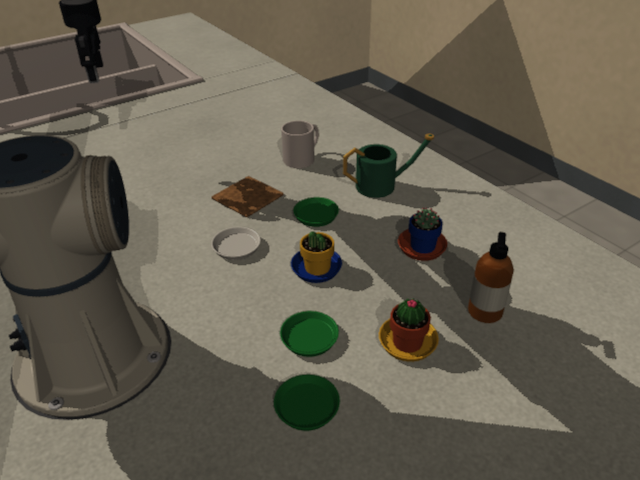

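The top view shows the yellow pot on the blue saucer (336,248), the terracotta pot on the yellow saucer (448,242) and the blue pot on the terracotta saucer (368,155). The trivet is at (201,241). The look-alikes to leave alone are the green saucers (269,203), (400,300), (451,339) and the white one (267,291). The real blue saucer is the dark-blue one under the yellow pot, and the side view agrees at (316,264).

```bash
cat > h.py <<'E'
import numpy as np
from scipy.optimize import least_squares
from rig import camera_params
def cloud(n,d):
    c=camera_params(n);K=c["camera_matrix"];T=np.array(c["world_from_camera"])
    v,u=np.mgrid[:480,:640];P=np.stack([(u-K[0][2])/K[0][0]*d,(v-K[1][2])/K[1][1]*d,d],-1)
    P=P@T[:3,:3].T+T[:3,3];P[d<=0]=np.nan
    return P
def fit(Q,R,c0):
    # outermost points in 10 degree bins -> circle of known radius
    c=np.array(c0)
    for _ in range(4):
        a=Q[:,:2]-c;r=np.hypot(*a.T);b=(np.degrees(np.arctan2(a[:,1],a[:,0]))//10)
        E=[]
        for k in np.unique(b):
            m=(b==k)&(r<R+12)
            if m.sum()>1:
                i=np.where(m)[0][np.argmax(r[m])]
                if r[i]>R-10:E.append(Q[i,:2])
        E=np.array(E)
        s=least_squares(lambda p:np.hypot(*(E-p[:2]).T)-p[2],[*c,R],loss="soft_l1",f_scale=1.5);c=s.x[:2]
    return c,s.x[2],len(E),np.abs(s.fun).mean()
def measure(n,d,uv,r=32):
    P=cloud(n,d);u,v=uv
    w=P[max(v-r,0):v+r,u-r:u+r].reshape(-1,3);w=w[~np.isnan(w[:,0])]
    return w
E
python3 - <<'E'
from h import *
import cv2
g={n:np.load(n+"0.npz") for n in("top","side")}
px={"Y/b":((336,248),(317,255)),"T/y":((448,242),(408,328)),"B/t":((368,155),(423,235))}
for k,(a,b) in px.items():
    for n,uv in(("top",a),("side",b)):
        w=measure(n,g[n]["d"],uv,30 if n=="top" else 45)
        pot=w[(w[:,2]>58)&(w[:,2]<72)]; c0=np.median(pot[:,:2],0)
        sa=w[(w[:,2]>10)&(w[:,2]<20)]
        for l,q,R in(("pot",pot,33),("sau",sa,51)):
            c,r,m,e=fit(q,R,c0);print(k,n,l,c.round(1),round(r,1),m,round(e,2),end=" | ")
        print("top z",np.percentile(w[:,2],99.7).round(1),"table",np.percentile(w[:,2],3).round(1))
P=cloud("top",g["top"]["d"]);t=P[205:278,165:238].reshape(-1,3);t=t[(t[:,2]>5)&(t[:,2]<12)]
print("trivet",cv2.minAreaRect(t[:,:2].astype(np.float32)),np.median(t[:,:2],0),np.median(t[:,2]))
E
```

```text
Y/b top pot [432.7 -41. ] 32.2 36 0.32 | Y/b top sau [432.  -38.7] 49.8 36 0.37 | top z 91.7 table -4.5
Y/b side pot [430.8 -41. ] 33.1 34 0.74 | Y/b side sau [431.1 -37.9] 50.0 28 0.61 | top z 90.4 table -1.4
T/y top pot [ 445.2 -290.6] 32.4 36 0.47 | T/y top sau [ 447.9 -289.6] 50.0 36 0.39 | top z 97.7 table -3.9
T/y side pot [ 443.6 -291.1] 32.7 29 0.5 | T/y side sau [ 446.8 -288.8] 50.1 27 0.41 | top z 97.6 table -1.4
B/t top pot [ 645.8 -112.7] 32.4 36 0.28 | B/t top sau [ 645.2 -111.3] 49.9 36 0.35 | top z 91.4 table -4.2
B/t side pot [ 644.1 -113.2] 32.8 28 0.8 | B/t side sau [ 643.3 -110.7] 49.8 28 0.61 | top z 91.9 table -1.7
trivet ((438.5303039550781, 263.0006408691406), (142.21026611328125, 127.227783203125), 10.603713989257812) [446.78787701 263.27063321] 7.149133076022736
```

```bash
python3 - <<'E'
import cv2
i=cv2.imread("pics/top0.png");cv2.imwrite("pics/crop0.png",cv2.resize(i[120:290,160:490],None,fx=2.4,fy=2.4,interpolation=2))
E
```

```text
(no output)
```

View pics/crop0.png

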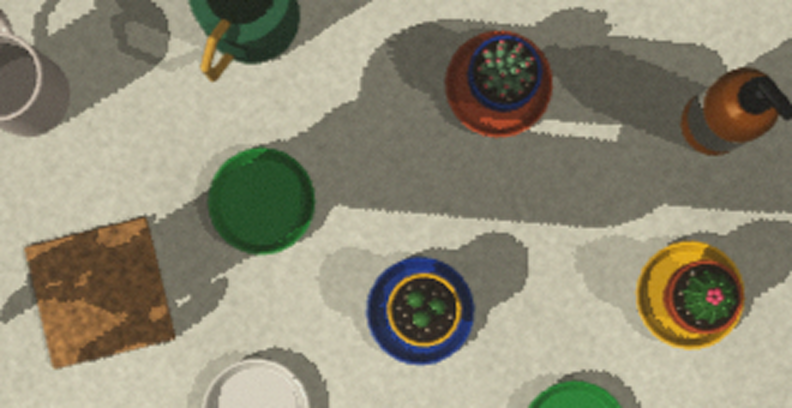

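The crop confirms the three pairs: blue pot on the terracotta saucer, yellow pot on the blue saucer, terracotta pot on the yellow saucer. The fitted radii (about 32.5 and 50 mm) and heights agree with the description. The plan is yellow→trivet, blue→blue saucer, terracotta→terracotta saucer, yellow→yellow saucer. First I move towards the yellow pot and turn the tool to yaw π/2, so that tool x = world y and tool y = world x.

Units first: shifts go in shares of 0.6 m and turns go in shares of pi rad. So -0.292 m / 0.6 = -0.4867, -0.248 m / 0.6 = -0.4133, 1.152 rad / 3.1416 = 0.3667.

Request:
move_arm:
  motion:
    - [0, 0, 0.0458, -0.0517, -0.0608, 0, 0.0854]
    - [0, 0, 0.0917, -0.1033, -0.1217, 0, 0.0854]
    - [0, 0, 0.1375, -0.155, -0.1825, 0, 0.0854]
    - [0, 0, 0.1833, -0.2067, -0.2433, 0, 0.0854]
    - [0, 0, 0.2292, -0.2583, -0.3042, 0, 0.0854]
    - [0, 0, 0.275, -0.31, -0.365, 0, 0.0854]
    - [0, 0, 0.3209, -0.3617, -0.4258, 0, 0.0854]
    - [0, 0, 0.3667, -0.4133, -0.4867, 0, 0.0854]

```text
clock: 1.1
eef_pos: [362.1, 201.9, 231.2]
tcp_rot: [3.141, 0.0, 1.566]
contact_force: [1.1, 0.1, 0.4]
opening: 0.998
grasp_force: 0.0
```

In the tool's units: -0.244 m / 0.6 = -0.4067, 0.09 m / 0.6 = 0.15.

Request:
move_arm:
  motion:
    - [0, 0, 0, -0.0667, 0.02, 0, 0.0854]
    - [0, 0, 0, -0.1417, 0.0417, 0, 0.0854]
    - [0, 0, 0, -0.2167, 0.0633, 0, 0.0854]
    - [0, 0, 0, -0.2917, 0.085, 0, 0.0854]
    - [0, 0, 0, -0.3583, 0.105, 0, 0.0854]
    - [0, 0, 0, -0.4067, 0.1167, 0.0333, 0.0854]
    - [0, 0, 0, -0.4067, 0.1167, 0.1, 0.0854]
    - [0, 0, 0, -0.4067, 0.1167, 0.15, 0.0854]

```text
clock: 2.1
eef_pos: [431.4, -41.1, 139.9]
tcp_rot: [-3.141, -0.0, 1.57]
contact_force: [-1.0, 0.4, -1.2]
opening: 0.998
grasp_force: 0.0
```

```bash
python3 - <<'E'
from rig import sensors
s=sensors.sense();print(s["eef_pos"],s["tcp_rot"],s["qpos"])
E
```

```text
[431.38418884 -41.12598621 139.87498352] [-3.14066059e+00 -1.16354145e-04  1.56950977e+00] [-9.85291887e-02  1.79091918e-01  2.11328041e+00  3.36857070e-05
  8.50159279e-01 -9.72649253e-02]
```

Request:
move_arm:
  motion:
    - [0, 0, 0, 0, 0, 0.05, 0.0854]
    - [0, 0, 0, 0, 0, 0.1, 0.0854]
    - [0, 0, 0, 0, 0, 0.1417, 0.0854]
    - [0, 0, 0, 0, 0, 0.1667, 0.0854]
    - [0, 0, 0, 0, 0, 0.1783, 0.0854]
    - [0, 0, 0, 0, 0, 0.1783, 0.0854]
    - [0, 0, 0, 0, 0, 0.1783, 0.072]
    - [0, 0, 0, 0, 0, 0.1783, 0.06]
  grip_force: 40

```text
clock: 3.1
eef_pos: [432.6, -40.7, 35.2]
tcp_rot: [3.14, 0.0, 1.571]
contact_force: [-0.6, -0.8, 5.9]
opening: 0.757
grasp_force: 42.7
```

Request:
move_arm:
  motion:
    - [0, 0, 0, 0, 0, 0, 0.05]
    - [0, 0, 0, 0, 0, 0, 0.05]
    - [0, 0, 0, 0, 0, 0, 0.05]
    - [0, 0, 0, 0, 0, 0, 0.05]

```text
clock: 3.6
eef_pos: [432.6, -40.7, 35.2]
tcp_rot: [3.14, 0.0, 1.571]
contact_force: [-0.7, 0.2, 5.7]
opening: 0.763
grasp_force: 42.7
```

In the tool's units: -0.115 m / 0.6 = -0.1917, -0.11 m / 0.6 = -0.1833.

Request:
move_arm:
  motion:
    - [0, 0, 0, 0, 0, -0.0167, 0.05]
    - [0, 0, 0, 0, 0, -0.0417, 0.05]
    - [0, 0, 0, 0, 0, -0.075, 0.05]
    - [0, 0, 0, 0, 0, -0.1167, 0.05]
    - [0, 0, 0, 0, 0, -0.1583, 0.05]
    - [0, 0, 0, 0, 0, -0.1833, 0.05]
    - [0, 0, 0, 0, 0, -0.1917, 0.05]
    - [0, 0, 0, 0, 0, -0.1917, 0.05]

```text
clock: 4.6
eef_pos: [431.8, -40.6, 149.5]
tcp_rot: [3.141, 0.0, 1.571]
contact_force: [-0.5, 0.8, -4.0]
opening: 0.759
grasp_force: 46.0
```

```bash
python3 - <<'E'
from rig import grab_frame
import cv2,numpy as np
p,d=grab_frame("side");cv2.imwrite("pics/side1.png",cv2.resize(p[120:400,180:540,::-1],None,fx=2,fy=2))
E
```

```text
(no output)
```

View pics/side1.png

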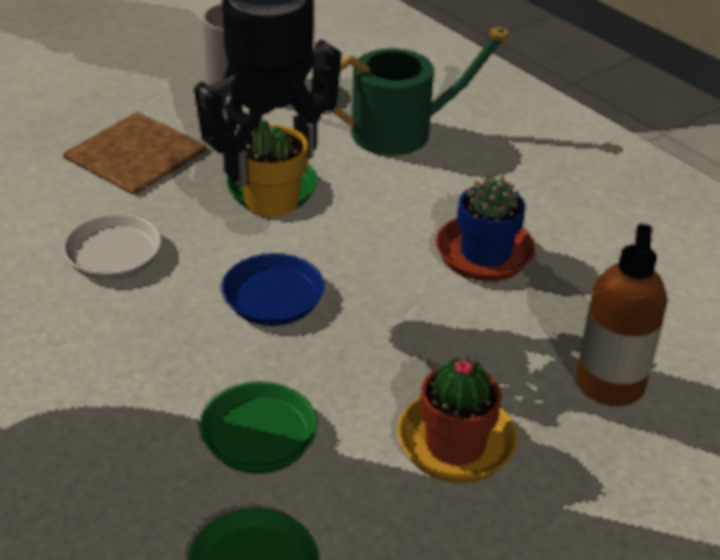

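The yellow pot is held upright in the fingers at crop (275,170), and the blue saucer at (272,290) is empty and in place. Next I carry the pot to the trivet.

In the tool's units: 0.304 m / 0.6 = 0.5067, 0.014 m / 0.6 = 0.0233.

Request:
move_arm:
  motion:
    - [0, 0, 0, 0.0417, 0.0033, 0, 0.05]
    - [0, 0, 0, 0.1167, 0.0067, 0, 0.05]
    - [0, 0, 0, 0.2, 0.01, 0, 0.05]
    - [0, 0, 0, 0.2833, 0.0133, 0, 0.05]
    - [0, 0, 0, 0.3667, 0.0167, 0, 0.05]
    - [0, 0, 0, 0.4417, 0.02, 0, 0.05]
    - [0, 0, 0, 0.4917, 0.0233, 0, 0.05]
    - [0, 0, 0, 0.5067, 0.0233, 0, 0.05]

```text
clock: 5.65
eef_pos: [445.5, 264.7, 148.3]
tcp_rot: [-3.14, 0.001, 1.573]
contact_force: [-0.2, -0.2, -3.3]
opening: 0.761
grasp_force: 46.0
```

In the tool's units: 0.106 m / 0.6 = 0.1767, 0.103 m / 0.6 = 0.1717.

Request:
move_arm:
  motion:
    - [0, 0, 0, 0, 0, 0.0333, 0.05]
    - [0, 0, 0, 0, 0, 0.0833, 0.05]
    - [0, 0, 0, 0, 0, 0.125, 0.05]
    - [0, 0, 0, 0, 0, 0.155, 0.05]
    - [0, 0, 0, 0, 0, 0.1667, 0.05]
    - [0, 0, 0, 0, 0, 0.1717, 0.05]
    - [0, 0, 0, 0, 0, 0.1767, 0.05]
    - [0, 0, 0, 0, 0, 0.1767, 0.05]

```text
clock: 6.65
eef_pos: [446.2, 263.4, 43.6]
tcp_rot: [3.141, -0.0, 1.571]
contact_force: [0.4, -0.2, -3.6]
opening: 0.759
grasp_force: 46.2
```

In the tool's units: 0.0045 m / 0.6 = 0.0075, 0.004 m / 0.6 = 0.0067.

Request:
move_arm:
  motion:
    - [0, 0, 0, 0, 0, 0.0025, 0.05]
    - [0, 0, 0, 0, 0, 0.005, 0.05]
    - [0, 0, 0, 0, 0, 0.0067, 0.05]
    - [0, 0, 0, 0, 0, 0.0075, 0.05]
    - [0, 0, 0, 0, 0, 0.0075, 0.05]

```text
clock: 7.28
eef_pos: [446.0, 263.4, 38.7]
tcp_rot: [-3.142, 0.0, 1.571]
contact_force: [-0.1, 0.1, -3.2]
opening: 0.764
grasp_force: 46.2
```

In the tool's units: 0.0015 m / 0.6 = 0.0025, 0.001 m / 0.6 = 0.0017.

Request:
move_arm:
  motion:
    - [0, 0, 0, 0, 0, 0.0008, 0.05]
    - [0, 0, 0, 0, 0, 0.0017, 0.05]
    - [0, 0, 0, 0, 0, 0.0025, 0.05]
    - [0, 0, 0, 0, 0, 0.0025, 0.05]

```text
clock: 7.78
eef_pos: [446.1, 263.4, 38.3]
tcp_rot: [3.141, -0.0, 1.571]
contact_force: [-3.8, -2.0, 12.3]
opening: 0.759
grasp_force: 47.9
```

The pot is standing on the trivet. I release it and lift.

In the tool's units: -0.114 m / 0.6 = -0.19, -0.09 m / 0.6 = -0.15.

Request:
move_arm:
  motion:
    - [0, 0, 0, 0, 0, -0.0008, 0.066]
    - [0, 0, 0, 0, 0, -0.0008, 0.07]
    - [0, 0, 0, 0, 0, -0.0008, 0.0854]
    - [0, 0, 0, 0, 0, -0.0008, 0.0854]
    - [0, 0, 0, 0, 0, -0.0333, 0.0854]
    - [0, 0, 0, 0, 0, -0.0833, 0.0854]
    - [0, 0, 0, 0, 0, -0.15, 0.0854]
    - [0, 0, 0, 0, 0, -0.19, 0.0854]

```text
clock: 8.78
eef_pos: [446.5, 263.7, 153.1]
tcp_rot: [3.14, -0.001, 1.571]
contact_force: [0.4, -0.4, -0.0]
opening: 1.002
grasp_force: 0.0
```

In the tool's units: -0.35 m / 0.6 = -0.5833, -0.31 m / 0.6 = -0.5167.

Request:
move_arm:
  motion:
    - [0, 0, 0, -0.0417, 0.0217, 0, 0.0854]
    - [0, 0, 0, -0.1167, 0.0617, 0, 0.0854]
    - [0, 0, 0, -0.1967, 0.1033, 0, 0.0854]
    - [0, 0, 0, -0.2767, 0.1467, 0, 0.0854]
    - [0, 0, 0, -0.3567, 0.1883, 0, 0.0854]
    - [0, 0, 0, -0.4367, 0.23, 0, 0.0854]
    - [0, 0, 0, -0.5167, 0.2733, 0, 0.0854]
    - [0, 0, 0, -0.5833, 0.3083, 0, 0.0854]

```text
clock: 9.78
eef_pos: [631.8, -88.7, 151.2]
tcp_rot: [3.141, 0.0, 1.57]
contact_force: [0.3, 0.5, 0.1]
opening: 1.001
grasp_force: 0.0
```

In the tool's units: 0.117 m / 0.6 = 0.195, 0.112 m / 0.6 = 0.1867.

Request:
move_arm:
  motion:
    - [0, 0, 0, -0.0442, 0.0233, 0, 0.0854]
    - [0, 0, 0, -0.0442, 0.0233, 0.0167, 0.0854]
    - [0, 0, 0, -0.0442, 0.0233, 0.0667, 0.0854]
    - [0, 0, 0, -0.0442, 0.0233, 0.125, 0.0854]
    - [0, 0, 0, -0.0442, 0.0233, 0.1667, 0.0854]
    - [0, 0, 0, -0.0442, 0.0233, 0.1867, 0.0854]
    - [0, 0, 0, -0.0442, 0.0233, 0.195, 0.0854]
    - [0, 0, 0, -0.0442, 0.0233, 0.195, 0.0854]

```text
clock: 10.78
eef_pos: [645.2, -112.9, 34.7]
tcp_rot: [3.141, 0.0, 1.571]
contact_force: [0.3, -0.3, 0.8]
opening: 0.998
grasp_force: 0.0
```

Request:
move_arm:
  motion:
    - [0, 0, 0, 0, 0, 0, 0.072]
    - [0, 0, 0, 0, 0, 0, 0.06]
    - [0, 0, 0, 0, 0, 0, 0.05]
    - [0, 0, 0, 0, 0, 0, 0.05]
    - [0, 0, 0, 0, 0, 0, 0.05]

```text
clock: 11.4
eef_pos: [646.0, -113.3, 35.7]
tcp_rot: [3.139, 0.0, 1.571]
contact_force: [-0.8, 0.8, 5.7]
opening: 0.762
grasp_force: 44.0
```

In the tool's units: -0.115 m / 0.6 = -0.1917, -0.11 m / 0.6 = -0.1833.

Request:
move_arm:
  motion:
    - [0, 0, 0, 0, 0, -0.0167, 0.05]
    - [0, 0, 0, 0, 0, -0.0417, 0.05]
    - [0, 0, 0, 0, 0, -0.075, 0.05]
    - [0, 0, 0, 0, 0, -0.1167, 0.05]
    - [0, 0, 0, 0, 0, -0.1583, 0.05]
    - [0, 0, 0, 0, 0, -0.1833, 0.05]
    - [0, 0, 0, 0, 0, -0.1917, 0.05]
    - [0, 0, 0, 0, 0, -0.1917, 0.05]

```text
clock: 12.4
eef_pos: [644.8, -113.1, 149.2]
tcp_rot: [-3.141, 0.0, 1.571]
contact_force: [0.2, 0.0, -4.3]
opening: 0.759
grasp_force: 45.5
```

In the tool's units: -0.2135 m / 0.6 = -0.3558, -0.205 m / 0.6 = -0.3417.

Request:
move_arm:
  motion:
    - [0, 0, 0, 0.0133, -0.0367, 0, 0.05]
    - [0, 0, 0, 0.0333, -0.0967, 0, 0.05]
    - [0, 0, 0, 0.0583, -0.1667, 0, 0.05]
    - [0, 0, 0, 0.0833, -0.2367, 0, 0.05]
    - [0, 0, 0, 0.105, -0.3, 0, 0.05]
    - [0, 0, 0, 0.12, -0.3417, 0, 0.05]
    - [0, 0, 0, 0.125, -0.3558, 0, 0.05]
    - [0, 0, 0, 0.125, -0.3558, 0, 0.05]

```text
clock: 13.4
eef_pos: [431.7, -38.1, 149.2]
tcp_rot: [3.141, 0.0, 1.571]
contact_force: [-0.1, 0.8, -3.5]
opening: 0.756
grasp_force: 45.9
```

```bash
python3 - <<'E'
from rig import grab_frame
from h import *
import cv2
p,d=grab_frame("side");cv2.imwrite("pics/side2.png",cv2.resize(p[120:400,180:540,::-1],None,fx=2,fy=2))
for n,uv in (("side",(316,264)),):
    w=measure(n,d,uv,45);q=w[(w[:,2]>10)&(w[:,2]<20)];print(fit(q,51,(431.5,-38.3)))
w=measure("side",d,(423,242),45);q=w[(w[:,2]>10)&(w[:,2]<20)];print("terr",fit(q,51,(644,-111)))
E
```

```text
(array([431.06179877, -37.49803148]), np.float64(50.795149938410034), 36, np.float64(0.9047237767885485))
terr (array([ 644.0464229 , -109.95843357]), np.float64(50.54577570644569), 36, np.float64(0.7708070486571776))
```

View pics/side2.png

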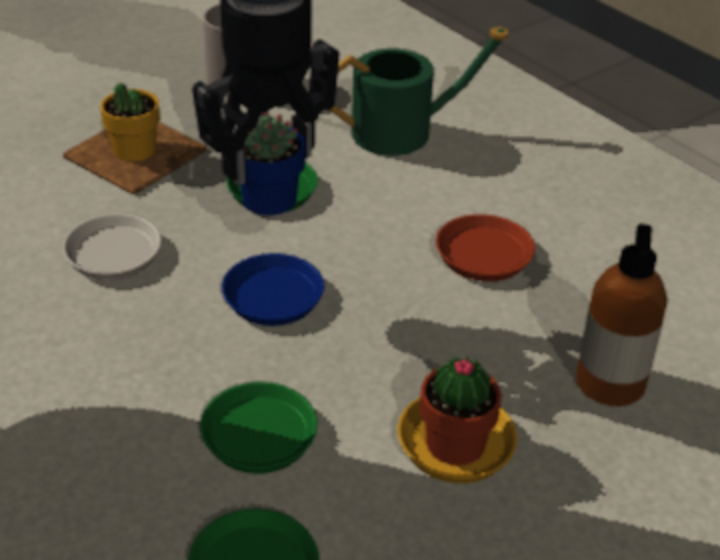

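The yellow pot stands on the trivet (131,125), the blue pot hangs upright at (270,170) over the blue saucer (272,290), and the terracotta saucer (485,247) is empty and has not moved. I lower the blue pot.

In the tool's units: 0.11 m / 0.6 = 0.1833, 0.107 m / 0.6 = 0.1783.

Request:
move_arm:
  motion:
    - [0, 0, 0, 0, 0, 0.0333, 0.05]
    - [0, 0, 0, 0, 0, 0.0833, 0.05]
    - [0, 0, 0, 0, 0, 0.125, 0.05]
    - [0, 0, 0, 0, 0, 0.1583, 0.05]
    - [0, 0, 0, 0, 0, 0.1717, 0.05]
    - [0, 0, 0, 0, 0, 0.1783, 0.05]
    - [0, 0, 0, 0, 0, 0.1833, 0.05]
    - [0, 0, 0, 0, 0, 0.1833, 0.05]

```text
clock: 14.45
eef_pos: [431.9, -38.2, 39.6]
tcp_rot: [3.141, 0.0, 1.571]
contact_force: [1.3, -0.0, -2.7]
opening: 0.759
grasp_force: 45.8
```

In the tool's units: 0.004 m / 0.6 = 0.0067, 0.0035 m / 0.6 = 0.0058.

Request:
move_arm:
  motion:
    - [0, 0, 0, 0, 0, 0.0017, 0.05]
    - [0, 0, 0, 0, 0, 0.0033, 0.05]
    - [0, 0, 0, 0, 0, 0.005, 0.05]
    - [0, 0, 0, 0, 0, 0.0058, 0.05]
    - [0, 0, 0, 0, 0, 0.0067, 0.05]
    - [0, 0, 0, 0, 0, 0.0067, 0.05]

```text
clock: 15.2
eef_pos: [431.5, -38.1, 35.6]
tcp_rot: [-3.142, -0.0, 1.571]
contact_force: [-1.0, 1.2, 5.4]
opening: 0.757
grasp_force: 47.0
```

In the tool's units: -0.116 m / 0.6 = -0.1933, -0.09 m / 0.6 = -0.15.

Request:
move_arm:
  motion:
    - [0, 0, 0, 0, 0, 0, 0.066]
    - [0, 0, 0, 0, 0, 0, 0.07]
    - [0, 0, 0, 0, 0, 0, 0.0854]
    - [0, 0, 0, 0, 0, 0, 0.0854]
    - [0, 0, 0, 0, 0, -0.0333, 0.0854]
    - [0, 0, 0, 0, 0, -0.0833, 0.0854]
    - [0, 0, 0, 0, 0, -0.15, 0.0854]
    - [0, 0, 0, 0, 0, -0.1933, 0.0854]

```text
clock: 16.2
eef_pos: [432.0, -38.2, 153.0]
tcp_rot: [3.14, 0.0, 1.571]
contact_force: [0.1, 1.1, -0.3]
opening: 1.001
grasp_force: 0.0
```

In the tool's units: -0.2527 m / 0.6 = -0.4212, -0.24 m / 0.6 = -0.4.

Request:
move_arm:
  motion:
    - [0, 0, 0, -0.05, 0.0033, 0, 0.0854]
    - [0, 0, 0, -0.125, 0.0067, 0, 0.0854]
    - [0, 0, 0, -0.2, 0.01, 0, 0.0854]
    - [0, 0, 0, -0.275, 0.015, 0, 0.0854]
    - [0, 0, 0, -0.35, 0.0183, 0, 0.0854]
    - [0, 0, 0, -0.4, 0.0217, 0, 0.0854]
    - [0, 0, 0, -0.4212, 0.0217, 0, 0.0854]
    - [0, 0, 0, -0.4212, 0.0217, 0.0167, 0.0854]

```text
clock: 17.2
eef_pos: [444.7, -291.1, 141.3]
tcp_rot: [3.141, 0.0, 1.57]
contact_force: [0.5, -0.7, -0.2]
opening: 1.005
grasp_force: 0.0
```

In the tool's units: 0.107 m / 0.6 = 0.1783, 0.1 m / 0.6 = 0.1667.

Request:
move_arm:
  motion:
    - [0, 0, 0, 0, 0, 0.05, 0.0854]
    - [0, 0, 0, 0, 0, 0.1, 0.0854]
    - [0, 0, 0, 0, 0, 0.1417, 0.0854]
    - [0, 0, 0, 0, 0, 0.1667, 0.0854]
    - [0, 0, 0, 0, 0, 0.1783, 0.0854]
    - [0, 0, 0, 0, 0, 0.1783, 0.0854]
    - [0, 0, 0, 0, 0, 0.1783, 0.072]
    - [0, 0, 0, 0, 0, 0.1783, 0.06]

```text
clock: 18.2
eef_pos: [445.1, -291.2, 35.4]
tcp_rot: [3.14, 0.001, 1.571]
contact_force: [0.0, 1.7, 4.3]
opening: 0.761
grasp_force: 43.4
```

Request:
move_arm:
  motion:
    - [0, 0, 0, 0, 0, 0, 0.05]
    - [0, 0, 0, 0, 0, 0, 0.05]
    - [0, 0, 0, 0, 0, 0, 0.05]

```text
clock: 18.58
eef_pos: [445.1, -291.2, 35.4]
tcp_rot: [3.14, 0.001, 1.571]
contact_force: [0.0, 0.8, 6.3]
opening: 0.761
grasp_force: 43.4
```

Request:
move_arm:
  motion:
    - [0, 0, 0, 0, 0, -0.0167, 0.05]
    - [0, 0, 0, 0, 0, -0.0417, 0.05]
    - [0, 0, 0, 0, 0, -0.075, 0.05]
    - [0, 0, 0, 0, 0, -0.1167, 0.05]
    - [0, 0, 0, 0, 0, -0.1583, 0.05]
    - [0, 0, 0, 0, 0, -0.1833, 0.05]
    - [0, 0, 0, 0, 0, -0.1917, 0.05]
    - [0, 0, 0, 0, 0, -0.1917, 0.05]

```text
clock: 19.58
eef_pos: [444.3, -290.7, 149.2]
tcp_rot: [-3.142, -0.0, 1.571]
contact_force: [0.2, -0.0, -2.8]
opening: 0.762
grasp_force: 44.9
```

In the tool's units: 0.19 m / 0.6 = 0.3167, 0.1799 m / 0.6 = 0.2998.

Request:
move_arm:
  motion:
    - [0, 0, 0, 0.0333, 0, 0, 0.05]
    - [0, 0, 0, 0.0917, 0.0083, 0, 0.05]
    - [0, 0, 0, 0.15, 0.0417, 0, 0.05]
    - [0, 0, 0, 0.2, 0.0917, 0, 0.05]
    - [0, 0, 0, 0.2417, 0.15, 0, 0.05]
    - [0, 0, 0, 0.275, 0.2167, 0, 0.05]
    - [0, 0, 0, 0.2917, 0.275, 0, 0.05]
    - [0, 0, 0, 0.2998, 0.3167, 0, 0.05]

```text
clock: 20.58
eef_pos: [635.0, -108.7, 148.0]
tcp_rot: [-3.14, -0.001, 1.572]
contact_force: [-0.3, 0.3, -2.0]
opening: 0.764
grasp_force: 45.0
```

In the tool's units: 0.11 m / 0.6 = 0.1833, 0.107 m / 0.6 = 0.1783.

Request:
move_arm:
  motion:
    - [0, 0, 0, 0, 0.0163, 0, 0.05]
    - [0, 0, 0, 0, 0.0163, 0.0333, 0.05]
    - [0, 0, 0, 0, 0.0163, 0.0833, 0.05]
    - [0, 0, 0, 0, 0.0163, 0.1333, 0.05]
    - [0, 0, 0, 0, 0.0163, 0.1667, 0.05]
    - [0, 0, 0, 0, 0.0163, 0.1783, 0.05]
    - [0, 0, 0, 0, 0.0163, 0.1833, 0.05]
    - [0, 0, 0, 0, 0.0163, 0.1833, 0.05]

```text
clock: 21.58
eef_pos: [644.8, -111.0, 40.0]
tcp_rot: [3.141, 0.0, 1.571]
contact_force: [-0.0, 0.3, -3.1]
opening: 0.756
grasp_force: 45.2
```

In the tool's units: 0.004 m / 0.6 = 0.0067, 0.0035 m / 0.6 = 0.0058.

Request:
move_arm:
  motion:
    - [0, 0, 0, 0, 0, 0.0017, 0.05]
    - [0, 0, 0, 0, 0, 0.0033, 0.05]
    - [0, 0, 0, 0, 0, 0.005, 0.05]
    - [0, 0, 0, 0, 0, 0.0058, 0.05]
    - [0, 0, 0, 0, 0, 0.0067, 0.05]
    - [0, 0, 0, 0, 0, 0.0067, 0.05]

```text
clock: 22.32
eef_pos: [644.3, -110.9, 35.5]
tcp_rot: [3.142, -0.0, 1.571]
contact_force: [-1.4, 0.4, 1.3]
opening: 0.76
grasp_force: 45.6
```

In the tool's units: -0.09 m / 0.6 = -0.15, -0.05 m / 0.6 = -0.0833.

Request:
move_arm:
  motion:
    - [0, 0, 0, 0, 0, 0.0008, 0.05]
    - [0, 0, 0, 0, 0, 0.0008, 0.066]
    - [0, 0, 0, 0, 0, 0.0008, 0.07]
    - [0, 0, 0, 0, 0, 0.0008, 0.0854]
    - [0, 0, 0, 0, 0, 0.0008, 0.0854]
    - [0, 0, 0, 0, 0, -0.0333, 0.0854]
    - [0, 0, 0, 0, 0, -0.0833, 0.0854]
    - [0, 0, 0, 0, 0, -0.15, 0.0854]

```text
clock: 23.32
eef_pos: [644.0, -110.9, 126.9]
tcp_rot: [-3.141, -0.0, 1.571]
contact_force: [0.8, -0.1, -0.1]
opening: 1.0
grasp_force: 0.0
```

In the tool's units: 0.28 m / 0.6 = 0.4667, -0.026 m / 0.6 = -0.0433.

Request:
move_arm:
  motion:
    - [0, 0, 0, 0.0167, -0.0167, -0.0433, 0.0854]
    - [0, 0, 0, 0.0917, -0.05, -0.0433, 0.0854]
    - [0, 0, 0, 0.1667, -0.0883, -0.0433, 0.0854]
    - [0, 0, 0, 0.2467, -0.13, -0.0433, 0.0854]
    - [0, 0, 0, 0.3267, -0.1733, -0.0433, 0.0854]
    - [0, 0, 0, 0.4067, -0.2167, -0.0433, 0.0854]
    - [0, 0, 0, 0.4667, -0.2467, -0.0433, 0.0854]
    - [0, 0, 0, 0.4667, -0.2467, -0.0433, 0.0854]

```text
clock: 24.32
eef_pos: [495.5, 171.2, 152.7]
tcp_rot: [3.14, -0.001, 1.574]
contact_force: [-0.1, 0.3, -0.0]
opening: 0.999
grasp_force: 0.0
```

```bash
python3 - <<'E'
from rig import grab_frame
from h import *
import cv2
p,d=grab_frame("top");cv2.imwrite("pics/top3.png",p[:,:,::-1])
q,e=grab_frame("side");cv2.imwrite("pics/side3.png",q[:,:,::-1])
for k,uv,c0,R,lo,hi in(("Ysau",(448,242),(447.3,-289.2),51,10,20),("Ypot",(201,241),(446,263),33,61,75),("Bpot",(336,248),(431.5,-38.3),33,58,72),("Tpot",(368,155),(644,-111),33,58,72),("Bsau",(336,248),(431.5,-38.3),51,10,20),("Tsau",(368,155),(644,-111),51,10,20)):
    w=measure("top",d,uv,34);w=w[(w[:,2]>lo)&(w[:,2]<hi)]
    print(k,fit(w,R,c0)[0].round(1) if len(w)>50 else len(w))
w=measure("side",e,(408,338),45);w=w[(w[:,2]>10)&(w[:,2]<20)];print("Ysau side",fit(w,51,(447,-289))[0])
E
```

```text
Ysau [ 447.9 -289.7]
Ypot [442.7 263.3]
Bpot [431.1 -37.7]
Tpot [ 643.8 -110.9]
Bsau [432.  -38.6]
Tsau [ 645.2 -111.3]
Ysau side [ 447.14129389 -288.54282678]
```

View pics/side3.png

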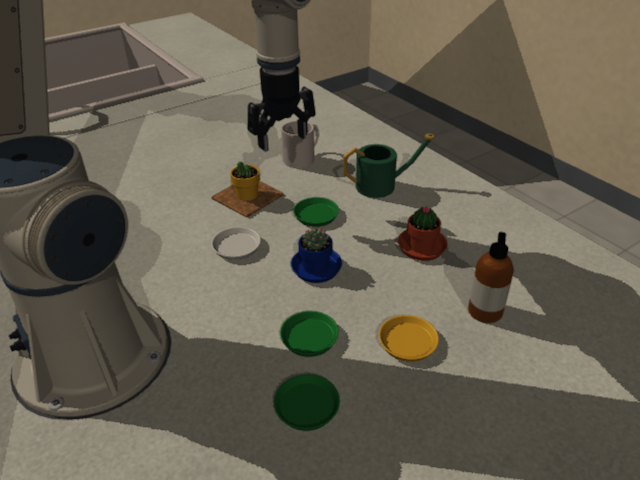

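The side view shows the blue pot on the blue saucer (316,255), the terracotta pot on the terracotta saucer (424,238), the yellow saucer (408,338) empty and the yellow pot on the trivet (245,182). I fetch the yellow pot.

In the tool's units: 0.114 m / 0.6 = 0.19, 0.109 m / 0.6 = 0.1817.

Request:
move_arm:
  motion:
    - [0, 0, 0, 0.05, -0.0267, 0, 0.0854]
    - [0, 0, 0, 0.1167, -0.0617, 0, 0.0854]
    - [0, 0, 0, 0.1572, -0.0838, 0, 0.0854]
    - [0, 0, 0, 0.1572, -0.0838, 0.0333, 0.0854]
    - [0, 0, 0, 0.1572, -0.0838, 0.0917, 0.0854]
    - [0, 0, 0, 0.1572, -0.0838, 0.15, 0.0854]
    - [0, 0, 0, 0.1572, -0.0838, 0.1817, 0.0854]
    - [0, 0, 0, 0.1572, -0.0838, 0.19, 0.0854]

```text
clock: 25.42
eef_pos: [446.3, 262.2, 36.5]
tcp_rot: [-3.14, 0.001, 1.569]
contact_force: [0.5, 0.7, 0.3]
opening: 1.002
grasp_force: 0.0
```

Request:
move_arm:
  motion:
    - [0, 0, 0, 0, 0, 0, 0.0854]
    - [0, 0, 0, 0, 0, 0, 0.072]
    - [0, 0, 0, 0, 0, 0, 0.06]
    - [0, 0, 0, 0, 0, 0, 0.05]
    - [0, 0, 0, 0, 0, 0, 0.05]
    - [0, 0, 0, 0, 0, 0, 0.05]

```text
clock: 26.18
eef_pos: [446.6, 263.6, 38.5]
tcp_rot: [3.14, -0.001, 1.571]
contact_force: [0.3, -2.7, 5.8]
opening: 0.76
grasp_force: 43.1
```

Request:
move_arm:
  motion:
    - [0, 0, 0, 0, 0, -0.0167, 0.05]
    - [0, 0, 0, 0, 0, -0.05, 0.05]
    - [0, 0, 0, 0, 0, -0.0917, 0.05]
    - [0, 0, 0, 0, 0, -0.1417, 0.05]
    - [0, 0, 0, 0, 0, -0.1917, 0.05]
    - [0, 0, 0, 0, 0, -0.2333, 0.05]
    - [0, 0, 0, 0, 0, -0.2533, 0.05]
    - [0, 0, 0, 0, 0, -0.2533, 0.05]

```text
clock: 27.18
eef_pos: [446.2, 263.5, 190.0]
tcp_rot: [3.14, -0.001, 1.571]
contact_force: [0.2, 0.2, -4.2]
opening: 0.758
grasp_force: 45.8
```

In the tool's units: -0.315 m / 0.6 = -0.525, -0.285 m / 0.6 = -0.475.

Request:
move_arm:
  motion:
    - [0, 0, 0, -0.0417, 0, 0, 0.05]
    - [0, 0, 0, -0.1083, 0, 0, 0.05]
    - [0, 0, 0, -0.1833, 0, 0, 0.05]
    - [0, 0, 0, -0.2583, 0, 0, 0.05]
    - [0, 0, 0, -0.3333, 0, 0, 0.05]
    - [0, 0, 0, -0.4083, 0, 0, 0.05]
    - [0, 0, 0, -0.475, 0, 0, 0.05]
    - [0, 0, 0, -0.525, 0, 0, 0.05]

```text
clock: 28.18
eef_pos: [445.0, -53.1, 188.1]
tcp_rot: [-3.14, -0.0, 1.57]
contact_force: [0.1, -0.1, -2.8]
opening: 0.755
grasp_force: 45.8
```

In the tool's units: -0.2375 m / 0.6 = -0.3958, -0.228 m / 0.6 = -0.38.

Request:
move_arm:
  motion:
    - [0, 0, 0, -0.05, 0.0022, 0, 0.05]
    - [0, 0, 0, -0.1167, 0.0022, 0, 0.05]
    - [0, 0, 0, -0.1917, 0.0022, 0, 0.05]
    - [0, 0, 0, -0.2667, 0.0022, 0, 0.05]
    - [0, 0, 0, -0.3333, 0.0022, 0, 0.05]
    - [0, 0, 0, -0.38, 0.0022, 0, 0.05]
    - [0, 0, 0, -0.3958, 0.0022, 0, 0.05]
    - [0, 0, 0, -0.3958, 0.0022, 0.0333, 0.05]

```text
clock: 29.18
eef_pos: [447.7, -289.7, 169.2]
tcp_rot: [3.14, 0.001, 1.57]
contact_force: [0.8, -0.6, -3.4]
opening: 0.758
grasp_force: 46.0
```

In the tool's units: 0.13 m / 0.6 = 0.2167, 0.128 m / 0.6 = 0.2133.

Request:
move_arm:
  motion:
    - [0, 0, 0, 0, 0, 0.0583, 0.05]
    - [0, 0, 0, 0, 0, 0.1167, 0.05]
    - [0, 0, 0, 0, 0, 0.1667, 0.05]
    - [0, 0, 0, 0, 0, 0.195, 0.05]
    - [0, 0, 0, 0, 0, 0.2067, 0.05]
    - [0, 0, 0, 0, 0, 0.2133, 0.05]
    - [0, 0, 0, 0, 0, 0.2167, 0.05]
    - [0, 0, 0, 0, 0, 0.2167, 0.05]

```text
clock: 30.18
eef_pos: [447.6, -289.4, 39.8]
tcp_rot: [3.141, 0.001, 1.571]
contact_force: [0.2, -0.1, -3.0]
opening: 0.759
grasp_force: 46.0
```

In the tool's units: 0.004 m / 0.6 = 0.0067, 0.001 m / 0.6 = 0.0017.

Request:
move_arm:
  motion:
    - [0, 0, 0, 0, 0, 0.0017, 0.05]
    - [0, 0, 0, 0, 0, 0.0033, 0.05]
    - [0, 0, 0, 0, 0, 0.005, 0.05]
    - [0, 0, 0, 0, 0, 0.0058, 0.05]
    - [0, 0, 0, 0, 0, 0.0067, 0.05]
    - [0, 0, 0, 0, 0, 0.0067, 0.05]

```text
clock: 30.92
eef_pos: [447.3, -289.1, 35.5]
tcp_rot: [-3.142, 0.0, 1.571]
contact_force: [-1.4, 0.6, 2.0]
opening: 0.756
grasp_force: 46.6
```

In the tool's units: -0.11 m / 0.6 = -0.1833, -0.06 m / 0.6 = -0.1.

Request:
move_arm:
  motion:
    - [0, 0, 0, 0, 0, 0.0008, 0.05]
    - [0, 0, 0, 0, 0, 0.0008, 0.066]
    - [0, 0, 0, 0, 0, 0.0008, 0.07]
    - [0, 0, 0, 0, 0, 0.0008, 0.0854]
    - [0, 0, 0, 0, 0, 0.0008, 0.0854]
    - [0, 0, 0, 0, 0, -0.0333, 0.0854]
    - [0, 0, 0, 0, 0, -0.1, 0.0854]
    - [0, 0, 0, 0, 0, -0.1833, 0.0854]

```text
clock: 31.92
eef_pos: [446.6, -288.7, 145.7]
tcp_rot: [-3.14, -0.001, 1.571]
contact_force: [0.6, -0.8, -0.3]
opening: 0.998
grasp_force: 0.0
```

In the tool's units: 0.13 m / 0.6 = 0.2167, 0.11 m / 0.6 = 0.1833.

Request:
move_arm:
  motion:
    - [0, 0, 0, 0, 0, -0.0833, 0.0854]
    - [0, 0, 0, 0.05, -0.0333, -0.15, 0.0854]
    - [0, 0, 0, 0.1167, -0.0833, -0.1667, 0.0854]
    - [0, 0, 0, 0.1833, -0.1167, -0.1667, 0.0854]
    - [0, 0, 0, 0.2167, -0.1333, -0.1667, 0.0854]
    - [0, 0, 0, 0.2167, -0.1333, -0.1667, 0.0854]
    - [0, 0, 0, 0.2167, -0.1333, -0.1667, 0.0854]
    - [0, 0, 0, 0.2167, -0.1333, -0.1667, 0.0854]

```text
clock: 32.92
eef_pos: [367.9, -159.9, 245.2]
tcp_rot: [-3.141, 0.0, 1.57]
contact_force: [0.0, -0.9, -0.4]
opening: 0.996
grasp_force: 0.0
```

```bash
python3 - <<'E'
from rig import grab_frame
from h import *
import cv2
p,d=grab_frame("top");q,e=grab_frame("side");cv2.imwrite("pics/side4.png",q[:,:,::-1]);cv2.imwrite("pics/top4.png",p[:,:,::-1])
for k,uv,c0,R,lo,hi in(("Ysau",(448,242),(447.3,-289.2),51,10,20),("Ypot",(448,242),(446,-290),33,58,72),("Bpot",(336,248),(431.5,-38.3),33,58,72),("Tpot",(368,155),(644,-111),33,58,72),("Bsau",(336,248),(431.5,-38.3),51,10,20),("Tsau",(368,155),(644,-111),51,10,20)):
    w=measure("top",d,uv,34);w=w[(w[:,2]>lo)&(w[:,2]<hi)]
    print(k,fit(w,R,c0)[0].round(1) if len(w)>50 else len(w))
E
```

```text
Ysau [ 448.  -289.7]
Ypot [ 446.8 -289.2]
Bpot [431.1 -37.7]
Tpot [ 643.7 -111. ]
Bsau [432.  -38.6]
Tsau [ 645.1 -111.2]
```

View pics/side4.png

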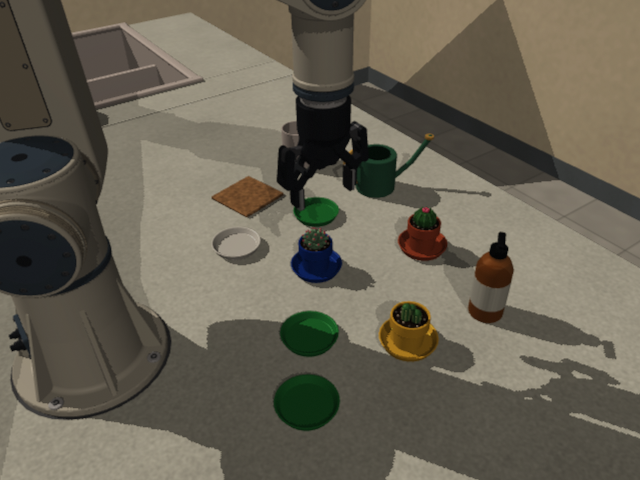

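All three pots stand upright and centred within 2 mm on their own saucers: blue (316,255), terracotta (424,238) and yellow (409,330). The saucers have not moved and the gripper is clear, so I hand in.

```bash
python3 -c "
from rig import order; print(order.sign_off())"
```

```text
the job is handed in; nothing more can be done
None
```

The job is handed in: each pot stands upright on the saucer of its own colour, centred within about 2 mm by the final camera check, and neither the saucers nor the can, bottle and mug were disturbed; it took about 33 s of the 102 s allowed.

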